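Refill the spring-lift dispenser with two cartons of staples

TASK

Take the two cartons of staples from the sloping grey rack and load them, one at a time, into the spring-lift dispenser: the first flat on the orange platform, the second flat on top of the first, both lying between the metal end guides. Set each down gently so that its weight sinks the platform: do not drop it in, and do not push the platform down to its stop. Leave the charger, the eraser and the bottle where they stand.

Things in the scene. Friction and masses are not known exactly. Their poses are not given: they have to be found in the camera images.
- staples_1_center (a point): white and red carton of staples, 34 x 56 x 14 mm (its x, y, z), about 100 g; the point is its centre, half-way up. At the start it lies in a bay of the rack's sloping face: z axis square to the face (0.61 rad off vertical, leaning to the rack's front), 56 mm length level, 34 mm width up and down the slope. Both cartons are alike.
- staples_2_center (a point): white and red carton of staples, 34 x 56 x 14 mm (its x, y, z), about 100 g; the point is its centre, half-way up. At the start it lies in a bay of the rack's sloping face: z axis square to the face (0.61 rad off vertical, leaning to the rack's front), 56 mm length level, 34 mm width up and down the slope. Both cartons are alike.
- rack: fixed grey rack, 110 x 196 mm; origin on the desk under its middle. Face slopes 0.61 rad, rising to its +x; face middle 75 mm up. Two bays at y = +48, -48 mm. Cheeks 20 mm high stand 3 mm off the carton's ends; two 12 mm tabs under its lower long edge leave 46 mm between them for a finger; upper long edge free. So pinch a carton across its 34 mm width, tool square to the slope.
- dispenser: fixed spring-lift dispenser, 76 x 104 mm dark base; origin on the desk under its middle. Aluminium channel guides at its y ends, 121 mm high plus flared lips to 133 mm, leave 42 mm (x) by 64 mm (y) for cartons lying flat, 56 mm length along its y. The two long sides are open over the middle 50 mm, so fingers may stand there, one on each x side, while lowering and letting go.
- platform_top (a point): centre of the top face of the orange sprung platform (30 mm in x, 60 mm in y, so it is narrower than a carton); x, y, z axes parallel to the dispenser's. 103 mm above the desk when empty.
- platform (a joint): how far the platform has sunk, m: 0 empty, 0.042 at its stop. Soft damped spring of about 70 N/m: the weight of one carton sinks it about 14 mm, of two about 28 mm (a few mm either way); about 3 N pushes it to the stop.
- charger_brick: white wall charger, 73 x 56 x 27 mm, loose bystander; origin at the middle of its underside.
- eraser: white eraser in a grey sleeve, 21 x 46 x 12 mm, loose bystander; origin at the middle of its underside.
- gel_bottle: white bottle with black cap, 47 mm across, 160 mm tall, loose bystander standing upright; origin at the middle of its underside.
Things that resemble listed ones, but are neither listed nor needed, are in the scene too. Leave any black or purple look-alike of the part that bears staples_1_center alone.

How it is judged:
By the outcome, as a careful person would: the job done as asked, in the order asked, and still so for the second after the job is handed in, with the robot touching nothing.
It also fails if it takes over 61 s, if anything falls off the work surface, if the arm or the gripper's body presses on something with over 40 N, if the wrist force passes 120 N, or if a joint passes its speed limit or range.

ROBOT

A 6-joint arm with a two-finger parallel gripper is mounted at the origin on a cart in front of the work surface, level with it; the furniture and walls round the work are solid. World frame = base frame: x ahead of the robot, y to its left, z up, the work surface at z = 0. Lengths are in mm, angles in rad, forces in N, time in s.
With the tool pointing down it reaches from about 275 to 775 mm from the base axis. Payload 14.6 kg.
Tool frame: the origin (TCP) lies on the centre line of the jaws, within the pads' length; the fingertips stand tip_reach ahead of it and the grasp point (between the pads) lies 11 mm behind it (tip_reach is the distance from the TCP to the fingertips, in mm); z points along the fingers, y is the line along which they close (so a half turn about z gives the same grasp; the last joint's range is limited). The gripper opens to 85 mm and grips with 20 to 120 N. Pads are 22 mm wide; open, the fingers measure 114 mm over their backs; the gripper's body (76 mm by 85 mm) begins 54 mm behind the grasp point. The pads swing forward as they close: fully open they stand 13 mm farther back than shut.
Start: joints at [1.195, 0.263, -0.048, 1.259, 0, 1.415], TCP at [114.985, 512.257, 239.278] pointing down, gripper open.
Joint ranges: [-2.65, 2.65], [-0.89, 1.7], [-1.18, 1.37], [-2.13, 2.11], [-1.35, 1.29], [-3.14, 3.14]. Speed limits (rad/s): [1.89, 1.89, 2.57, 2.79, 3.14, 3.14].

INTERFACE

Orientations are given as a rotation vector (axis times angle).
In Python, from cell import * gives the robot as it stands.
- The arm moves only by the tool arm_command, never from a script. Its argument "plan" is a list of rows, each an object with "delta_pos": the shift along the tool's x, y, z in cm, a list of three; "angular": the turn, a rotation vector about the tool's x, y, z in rad, a list of three; "fingers": the closure, from -1 (fully open) to 1 (shut). A call has exactly 8 rows; each row shifts and turns the commanded pose from where the row before left it, along the tool's axes as they then stand; what a row does not reach is not made up. A row lasts 1/12 s, in which the tool goes at most 41.7 mm and 7.16 degrees, less where a joint would pass 70% of its speed; a pose out of reach is approached as far as the arm can. A call is refused whole if a number of a shift passes 4.17 or a number of a turn 0.125, either way. A call with a gripper value outside its range is refused whole. The fingers move at their own pace and stop on an object; "grip_force" is the grip in N (left out, the last holds). Time passes only in rows, so rows that do not move let the fingers close, or fill a call up. It gives the time, the measured TCP pose, the force, the opening and the grip force at its end, in the units of the state.
- get_obs(): the state, without advancing time (a new reading comes with each control period).
- read_camera(name): name is "scene" or "top"; returns a dict with "image" (420x560x3 uint8, blue, green, red), "depth" (420x560 float32, mm along the optical axis (not along the pixel's ray), 0 where there is no reading), "intrinsics" (3x3 intrinsics, pixels), "world_from_camera" (4x4, takes a point from camera to world coordinates). Camera axes: x right, y down, z forward; pixel columns grow to the right and rows downward; lengths in mm; the calibration is good to about 2 mm. A picture is of the moment at which its call begins.
- close_job(): hands the job in; it is judged then, once.
The state is a dict: "t": time; "joints": joint angles; "joint_velocities": joint speeds; "effort": joint torques, N m; "eef_pos": TCP position; "eef_rot": TCP orientation; "ft_force": force on the tool from outside, world axes, zero at the start; "moment": the same for the moment, N m; "opening": finger opening in mm; "grip_force": force on a finger pad.
Only numpy, scipy, OpenCV 4.12 (cv2) and the standard library are available. Lean on these libraries where they do the work, as an engineer would, in place of code of your own. Each camera call takes 0.05 s, during which the arm holds its last target. There are 200 camera calls.

## Working session

There is one attempt and no reset: what is moved stays moved. The work goes in short steps, Python scripts to look and compute and a tool call to move; the robot and the scene stay as the last step left them, time stands still between calls to the robot, and variables do not carry over. Pictures are saved under pics/ and viewed, at most 10 in all, crops included, and the job is handed in when it is done.

Besides the shell and the picture viewer there is one more tool, called in YAML: its name, and indented under it one key for each argument. arm_command: Moves the arm, as the interface text tells. Its arguments: {"type":"object","properties":{"plan":{"type":"array","items":{"type":"object","properties":{"delta_pos":{"type":"array","items":{"type":"number"}},"angular":{"type":"array","items":{"type":"number"}},"fingers":{"type":"number"}}}},"grip_force":{"type":"number"}},"required":["plan"]}

```bash
mkdir -p pics; ls
python3 - <<'E'
from cell import *
import cv2,numpy as np
for n in("scene","top"):
    c=read_camera(n); cv2.imwrite(f"pics/{n}0.png",c["image"]); np.savez(f"{n}0.npz",**c)
    print(n,c["intrinsics"].round(1).tolist(),c["world_from_camera"].round(3).tolist())
print(get_obs())
E
```

```text
pics
scene [[478.9, 0.0, 277.1], [0.0, 478.9, 210.5], [0.0, 0.0, 1.0]] [[0.894, -0.295, 0.338, 107.585], [-0.448, -0.574, 0.685, -806.121], [-0.008, -0.764, -0.645, 837.91], [0.0, 0.0, 0.0, 1.0]]
top [[484.3, 0.0, 280.5], [0.0, 484.3, 215.1], [0.0, 0.0, 1.0]] [[-0.016, -0.993, 0.118, 326.061], [-1.0, 0.013, -0.023, -20.145], [0.021, -0.118, -0.993, 1539.845], [0.0, 0.0, 0.0, 1.0]]
{'t': 0.1, 'joints': array([ 1.19471132e+00,  2.63472211e-01, -4.88630721e-02,  1.25937976e+00,
       -2.43006599e-05,  1.41551375e+00]), 'joint_velocities': array([ 8.95832397e-04, -2.77758985e-03,  2.69704820e-03, -7.96955217e-04,
       -2.09570930e-05, -9.86899803e-04]), 'effort': array([ 9.77001400e-04, -6.38576889e+01,  3.85065329e+01,  1.00215265e-02,
       -3.02062645e-04, -7.54750204e-06]), 'eef_pos': array([114.89963256, 512.03858214, 238.87848387]), 'eef_rot': array([-3.46107468e-01, -3.12224979e+00,  1.40240879e-03]), 'ft_force': array([-1.15214826,  0.40207515,  0.73304145]), 'moment': array([-0.00299443,  0.02672498, -0.04033288]), 'grip_force': 0.0, 'opening': 85.46825299832823}
```

View pics/scene0.png

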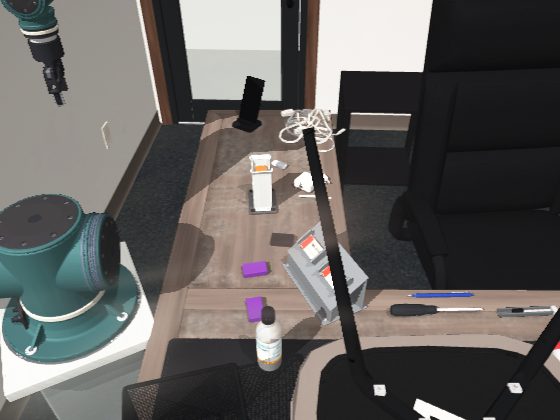

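View pics/top0.png

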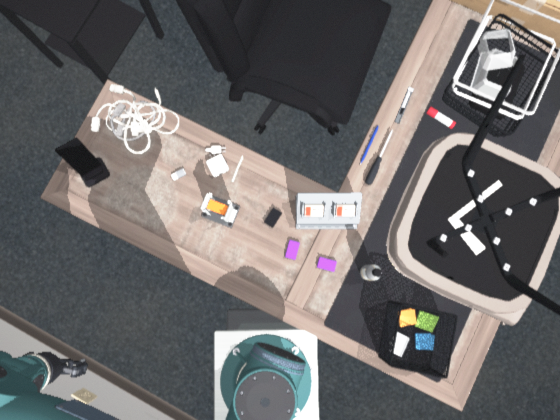

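The scene view shows the dispenser at about (262,180), the rack at (325,270), the purple look-alikes at (256,269) and (257,308), and the bottle at (268,340). In the top view the rack is at (328,211), with white and red cartons at (313,211) and (345,211). The dispenser is at (219,208), black and purple boxes are at (273,216), (292,249) and (327,264), and the charger and eraser are at (217,162) and (178,173).

```bash
cat > h.py <<'E'
import numpy as np,cv2
def load(n): return dict(np.load(n+".npz"))
def cloud(c):
    d=c["depth"];K=c["intrinsics"];v,u=np.mgrid[:d.shape[0],:d.shape[1]]
    p=np.stack([(u-K[0,2])/K[0,0]*d,(v-K[1,2])/K[1,1]*d,d],-1)
    T=c["world_from_camera"];w=p@T[:3,:3].T+T[:3,3]; w[d==0]=np.nan; return w
def ray(c,u,v,z):
    K=c["intrinsics"];T=c["world_from_camera"]
    r=T[:3,:3]@np.array([(u-K[0,2])/K[0,0],(v-K[1,2])/K[1,1],1]);o=T[:3,3];return o+r*(z-o[2])/r[2]
E
python3 - <<'E'
from h import *
t=load("top0");s=load("scene0")
a=cv2.resize(t["image"][150:280,160:380],None,fx=3.6,fy=3.6,interpolation=cv2.INTER_CUBIC)
cv2.imwrite("pics/c1.png",a)
b=cv2.resize(s["image"][130:330,220:390],None,fx=3,fy=3,interpolation=cv2.INTER_CUBIC)
cv2.imwrite("pics/c2.png",b)
for n,c,box in(("top",t,(160,280,170,370)),("scene",s,(130,330,220,390))):
    w=cloud(c);hsv=cv2.cvtColor(c["image"],cv2.COLOR_BGR2HSV)
    print(n,"valid",(c["depth"]>0).mean())
    for name,lo,hi in(("red",(0,110,80),(10,255,255)),("orange",(11,140,120),(22,255,255)),("white",(0,0,185),(180,45,255))):
        m=cv2.inRange(hsv,lo,hi);mm=np.zeros_like(m);r0,r1,c0,c1=box;mm[r0:r1,c0:c1]=m[r0:r1,c0:c1]
        k,l,st,ce=cv2.connectedComponentsWithStats(mm)
        for i in range(1,k):
            if st[i,4]>12: print(name,st[i].tolist(),ce[i].round(1).tolist(),np.nanmedian(w[l==i],0).round(1).tolist())
w=cloud(t)
print("rack rows (u=300..), x,y,z")
for v in range(190,234,4): print(v,[w[v,u].round(0).astype(int).tolist() if np.isfinite(w[v,u,0]) else None for u in(298,313,329,345,359)])
E
```

```text
top valid 0.995829081632653
red [306, 207, 4, 8, 31] [307.5, 210.6] [510.9, -136.7, 87.6]
red [337, 207, 5, 8, 34] [338.9, 210.4] [511.4, -230.4, 87.3]
orange [214, 201, 14, 14, 72] [221.5, 208.2] [517.5, 121.6, 103.0]
white [170, 160, 200, 120, 15976] [263.8, 220.9] [483.2, 10.8, 0.6]
white [363, 275, 7, 5, 16] [365.4, 277.4] [307.5, -306.5, 75.5]
scene valid 0.9959948979591837
red [301, 236, 12, 12, 66] [306.9, 241.2] [512.6, -134.4, 85.5]
red [322, 266, 9, 11, 52] [326.3, 271.1] [506.6, -229.6, 83.1]
orange [255, 166, 11, 5, 52] [260.3, 168.0] [531.0, 152.3, 102.2]
white [279, 130, 24, 13, 112] [292.1, 136.1] [755.3, 387.8, 7.6]
white [315, 130, 30, 14, 139] [326.0, 136.0] [845.9, 334.9, 13.3]
white [318, 145, 16, 7, 30] [325.9, 149.4] [810.6, 277.2, 4.8]
white [249, 154, 24, 57, 983] [261.4, 182.6] [519.4, 107.1, 80.6]
white [271, 159, 16, 10, 72] [278.0, 163.3] [645.0, 273.7, 9.1]
white [294, 171, 19, 21, 269] [304.2, 181.3] [659.5, 143.0, 24.6]
white [323, 173, 7, 10, 32] [325.6, 177.7] [730.9, 135.0, 14.5]
white [298, 195, 17, 3, 35] [306.2, 195.5] [638.5, 89.6, 14.2]
white [3
[... 833 characters left out ...]
, 85], [537, -153, 91], [536, -201, 90], [536, -250, 88], [536, -294, 84]]
206 [[527, -107, 80], [524, -152, 98], [526, -202, 77], [523, -248, 97], [525, -294, 78]]
210 [[515, -107, 75], [512, -152, 91], [514, -202, 75], [512, -250, 83], [513, -295, 73]]
214 [[504, -108, 65], [502, -153, 80], [503, -203, 67], [501, -251, 78], [502, -296, 63]]
218 [[493, -108, 53], [492, -154, 59], [492, -204, 54], [491, -254, 53], [490, -297, 57]]
222 [[481, -108, 52], [480, -155, 49], [480, -205, 45], [480, -255, 42], [479, -299, 44]]
226 [[473, -111, 5], [472, -159, 5], [471, -210, 6], [471, -261, 4], [471, -307, -1]]
230 [[461, -111, -7], [460, -159, -3], [459, -210, -1], [459, -262, -4], [458, -307, -5]]
```

View pics/c1.png

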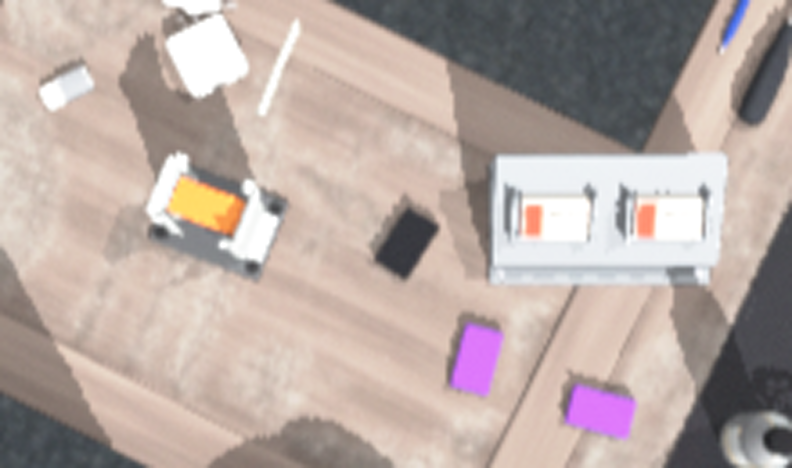

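View pics/c2.png

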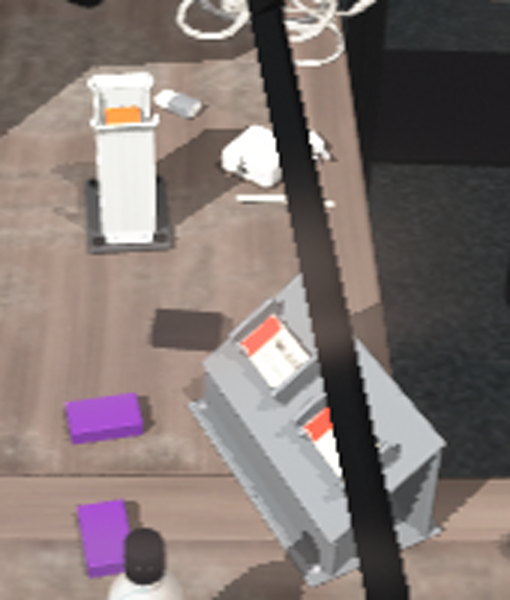

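Candidates in the top view are the white and red cartons at (314,211) and (345,211) in the rack bays, purple boxes at (292,249) and (327,264), a black box at (273,216), and the eraser at (178,173). The crop confirms that the two white and red boxes in the bays are the ones to take. The dispenser is turned about 0.4 rad. Next I'll refine the poses and check the dark bar.

Run:
```python
from h import *
import cell
print([ (k,getattr(cell,k)) for k in dir(cell) if k[0]!='_' and 'tip' in k.lower()], [k for k in dir(cell) if k[0]!='_'])
t=load("top0");s=load("scene0");w=cloud(t);ws=cloud(s)
print("bar",[ws[v,u].round(0).tolist() for v,u in((150,312),(190,319),(230,328),(290,341),(350,352))])
# rack plane in face (exclude bays): 
def bay(p): return (abs(p[...,1]+153)<38)|(abs(p[...,1]+249)<38)
for n,c in(("top",w),("scene",ws)):
    m=(c[...,0]>490)&(c[...,0]<550)&(c[...,1]>-292)&(c[...,1]<-108)&(c[...,2]>40)&(c[...,2]<115)&~bay(c)
    q=c[m]; 
    for _ in range(4):
        A=np.c_[q[:,:2],np.ones(len(q))];co=np.linalg.lstsq(A,q[:,2],rcond=None)[0];r=A@co-q[:,2];q=q[abs(r)<max(4,2*r.std())]
    print(n,len(q),"z=",co.round(3),"slope",np.hypot(co[0],co[1]).round(3),"std",r.std().round(2),"x at z=75,y=-201:",((75-co[2]-co[1]*-201)/co[0]).round(1))
# carton pixel: subpixel via red patch and bright regions
for n,c,cl,bx in(("top",t,w,[(200,222,300,328),(200,222,331,360)]),("scene",s,ws,[(222,265,293,330)])):
    im=c["image"].astype(int)
    for r0,r1,c0,c1 in bx:
        g=im[r0:r1,c0:c1]; print(n); 
        if n=="top": print(g.min(-1)); 
# rack/dispenser rectangles in top
hsv=cv2.cvtColor(t["image"],cv2.COLOR_BGR2HSV)
p=w; 
m=((p[...,2]>20)&(p[...,0]>465)&(p[...,0]<580)&(p[...,1]>-310)&(p[...,1]<-90)).astype(np.uint8)
q=p[m>0]; print("rack pts rect",cv2.minAreaRect(q[:,:2].astype(np.float32)))
m=((p[...,2]>90)&(p[...,0]>460)&(p[...,0]<580)&(p[...,1]>60)&(p[...,1]<190))
q=p[m]; print("disp high rect",len(q),cv2.minAreaRect(q[:,:2].astype(np.float32)),q[:,:2].mean(0), np.percentile(q[:,2],[50,95]))
o=cv2.inRange(hsv[195:220,205:235],(10,120,110),(25,255,255));v,u=np.nonzero(o)
R=cv2.minAreaRect(np.array([ray(t,a+205,b+195,103)[:2] for a,b in zip(u,v)],np.float32));print("orange",R)
```

```text
[('tip_reach', 8.0)] ['IKError', 'close_job', 'get_obs', 'read_camera', 'tip_reach']
bar [[360.0, -390.0, 522.0], [364.0, -404.0, 470.0], [372.0, -420.0, 413.0], [382.0, -450.0, 318.0], [392.0, -481.0, 207.0]]
top 185 z= [ 7.11000e-01 -1.40000e-02 -2.96052e+02] slope 0.712 std 2.59 x at z=75,y=-201: 517.7
scene 158 z= [ 6.97000e-01 -7.00000e-03 -2.89039e+02] slope 0.697 std 1.77 x at z=75,y=-201: 520.4
top
[[220 234 236 237 237 237 238 238 238 238 238 238 238 239 239 238 239 239
  238 239 238 237 235 221 235 238 237 238]
 [172 206 213 228 235 238 237 237 238 237 238 238 237 238 238 238 237 237
  238 238 238 236 213 167 221 231 238 238]
 [154 143 147 203 216 235 236 236 236 237 236 237 237 237 237 237 237 237
  237 237 237 232 165 144 173 212 236 238]
 [152 123 134 176 163 221 225 224 225 224 225 225 224 226 225 225 226 226
  226 226 225 222 167 136 129 181 235 238]
 [146 116 142 180 155 203 212 214 212 215 214 214 213 215 212 214 214 213
  213 214 213 211 196 144 121 183 235 238]
 [136 117 168 208 165 234 242 243 244 243 244 246 248 248 248 248 248 247
  248 248 248 248 244 184 144 2
[... 4253 characters left out ...]
 237 237
  235 231 231 235 236 237 238 238 238 237 231]
 [237 236 237 237 238 237 237 237 237 237 236 238 237 237 237 237 237 237
  237 237 237 236 236 237 237 237 237 237 229]
 [237 236 237 237 237 237 237 237 237 237 237 237 237 237 237 237 238 237
  237 237 237 237 237 238 236 237 238 236 227]]
scene
rack pts rect ((519.4283447265625, -201.3961639404297), (196.6267852783203, 86.65678405761719), 89.45149993896484)
disp high rect 345 ((523.033203125, 136.03067016601562), (79.69257354736328, 56.49842071533203), 68.39207458496094) [524.82021138 139.34742824] [105.35870686 132.7713195 ]
orange ((524.3958129882812, 136.41798400878906), (57.79610824584961, 31.292497634887695), 70.68511962890625)
```

arm_command:
  plan:
    - {"delta_pos": [0,0,0],"angular": [0,0,0.12],"fingers": -1}
    - {"delta_pos": [0,0,0],"angular": [0,0,0.123],"fingers": -1}
    - {"delta_pos": [0,0,0],"angular": [0,0,0.123],"fingers": -1}
    - {"delta_pos": [0,0,0],"angular": [0,0,0.123],"fingers": -1}
    - {"delta_pos": [0,0,0],"angular": [0,0,0.123],"fingers": -1}
    - {"delta_pos": [0,0,0],"angular": [0,0,0.123],"fingers": -1}
    - {"delta_pos": [0,0,0],"angular": [0,0,0.123],"fingers": -1}
    - {"delta_pos": [0,0,0],"angular": [0,0,0.123],"fingers": -1}

```text
t: 0.77
eef_pos: [114.9, 512.1, 239.0]
eef_rot: [1.784, 2.586, -0.001]
ft_force: [-0.7, -0.7, 0.0]
opening: 85.6
grip_force: 0.0
```

arm_command:
  plan:
    - {"delta_pos": [0,0,0],"angular": [0,0,0.123],"fingers": -1}
    - {"delta_pos": [0,0,0],"angular": [0,0,0.123],"fingers": -1}
    - {"delta_pos": [0,0,0],"angular": [0,0,0.123],"fingers": -1}
    - {"delta_pos": [-1.5,0.7,0],"angular": [0,0,0],"fingers": -1}
    - {"delta_pos": [-2.8,1.35,-0.1],"angular": [0,0,0],"fingers": -1}
    - {"delta_pos": [-2.8,1.35,-0.1],"angular": [0,0,0],"fingers": -1}
    - {"delta_pos": [-2.8,1.35,-0.1],"angular": [0,0,0],"fingers": -1}
    - {"delta_pos": [-2.8,1.35,-0.1],"angular": [0,0,0],"fingers": -1}

```text
t: 1.43
eef_pos: [176.1, 383.8, 243.0]
eef_rot: [2.221, 2.222, -0.001]
ft_force: [0.2, 0.5, 0.9]
opening: 85.1
grip_force: 0.0
```

```bash
cat >> h.py <<'E'
from scipy.spatial.transform import Rotation as Ro
def frame(yaw,tilt):  # tool y along (yaw) rising by tilt, z away from face normal
    c,s,a,b=np.cos(yaw),np.sin(yaw),np.cos(tilt),np.sin(tilt)
    y=np.array([a*c,a*s,b]);z=np.array([b*c,b*s,-a]);return Ro.from_matrix(np.c_[np.cross(y,z),y,z])
def go(pos,yaw,tilt):
    from cell import get_obs
    o=get_obs();R=Ro.from_rotvec(o["eef_rot"]);T=frame(yaw,tilt);d=np.array(pos)-o["eef_pos"]
    print("t",round(o["t"],2),"pos",o["eef_pos"].round(1),"rot(tool)",(R.inv()*T).as_rotvec().round(4),"shift cm now-axes",R.inv().apply(d/10).round(2),"target-axes",T.inv().apply(d/10).round(2),"open",round(o["opening"],1),"F",o["ft_force"].round(1),"q",o["joints"].round(2))
E
python3 - <<'E'
from h import *
go((440,-154,260),-.01,0)
t=load("top0");s=load("scene0")
# dispenser refinement: guides tops at z=133 / white mask
im=t["image"].min(-1)[190:230,195:245].astype(int);print(im[:, :])
E
```

```text
t 1.43 pos [176.1 383.8 243. ] rot(tool) [-0.0003  0.0005  0.0106] shift cm now-axes [-53.8   26.36  -1.68] target-axes [-53.52  26.93  -1.7 ] open 85.1 F [0.2 0.5 0.9] q [ 0.95  0.09 -0.26  1.22 -0.    2.52]
[[175 174 176 ... 189 186 185]
 [168 169 173 ... 188 190 191]
 [166 167 170 ... 195 195 197]
 ...
 [188 186 185 ... 174 176 179]
 [189 188 184 ... 169 171 172]
 [191 190 187 ... 165 168 171]]
```

arm_command:
  plan:
    - {"delta_pos": [-2.7,1.32,-0.08],"angular": [0,0,0],"fingers": -1}
    - {"delta_pos": [-2.7,1.32,-0.08],"angular": [0,0,0],"fingers": -1}
    - {"delta_pos": [-2.7,1.32,-0.08],"angular": [0,0,0],"fingers": -1}
    - {"delta_pos": [-2.7,1.32,-0.08],"angular": [0,0,0],"fingers": -1}
    - {"delta_pos": [-2.7,1.32,-0.08],"angular": [0,0,0],"fingers": -1}
    - {"delta_pos": [-2.7,1.32,-0.08],"angular": [0,0,0],"fingers": -1}
    - {"delta_pos": [-2.7,1.32,-0.08],"angular": [0,0,0],"fingers": -1}
    - {"delta_pos": [-2.7,1.32,-0.08],"angular": [0,0,0],"fingers": -1}

```text
t: 2.1
eef_pos: [281.7, 167.9, 249.7]
eef_rot: [-2.221, -2.222, -0.0]
ft_force: [0.9, 1.0, -0.2]
opening: 85.4
grip_force: 0.0
```

arm_command:
  plan:
    - {"delta_pos": [-2.7,1.32,-0.08],"angular": [0,0,0],"fingers": -1}
    - {"delta_pos": [-2.7,1.32,-0.08],"angular": [0,0,0],"fingers": -1}
    - {"delta_pos": [-2.7,1.32,-0.08],"angular": [0,0,0],"fingers": -1}
    - {"delta_pos": [-2.7,1.32,-0.08],"angular": [0,0,0],"fingers": -1}
    - {"delta_pos": [-2.7,1.32,-0.08],"angular": [0,0,0],"fingers": -1}
    - {"delta_pos": [-2.7,1.32,-0.08],"angular": [0,0,0],"fingers": -1}
    - {"delta_pos": [-2.7,1.32,-0.08],"angular": [0,0,0],"fingers": -1}
    - {"delta_pos": [-2.7,1.32,-0.08],"angular": [0,0,0],"fingers": -1}

```text
t: 2.77
eef_pos: [387.4, -48.3, 256.0]
eef_rot: [-2.222, -2.221, 0.0]
ft_force: [0.3, 1.2, -0.4]
opening: 85.4
grip_force: 0.0
```

arm_command:
  plan:
    - {"delta_pos": [-2.7,1.32,-0.08],"angular": [0,0,0],"fingers": -1}
    - {"delta_pos": [-2.7,1.32,-0.08],"angular": [0,0,0],"fingers": -1}
    - {"delta_pos": [-2.7,1.32,-0.08],"angular": [0,0,0],"fingers": -1}
    - {"delta_pos": [-1.5,0.7,0],"angular": [-0.11,0,0],"fingers": -1}
    - {"delta_pos": [0,0,0],"angular": [-0.125,0,0],"fingers": -1}
    - {"delta_pos": [0,0,0],"angular": [-0.125,0,0],"fingers": -1}
    - {"delta_pos": [0,0,0],"angular": [-0.125,0,0],"fingers": -1}
    - {"delta_pos": [0,0,0],"angular": [-0.125,0,0],"fingers": -1}

```text
t: 3.43
eef_pos: [433.7, -142.6, 259.1]
eef_rot: [1.867, 1.87, 0.593]
ft_force: [0.8, -0.5, 0.5]
opening: 85.2
grip_force: 0.0
```

Run:
```python
from h import *
go((467.6,-154,150.3),-.01,.61)
go((513.4,-154,84.7),-.01,.61)
t=load("top0")
im=t["image"];hsv=cv2.cvtColor(im,cv2.COLOR_BGR2HSV)
np.set_printoptions(linewidth=300,threshold=99999)
print(im.min(-1)[192:228,198:242].astype(int))
w=cloud(t);print(w[192:228:1,198:242,2].round(0).astype(int))
```

```text
t 3.43 pos [ 433.7 -142.6  259.1] rot(tool) [ 0.0065 -0.0046  0.0098] shift cm now-axes [-1.12 -3.53 10.84] target-axes [-1.11 -3.44 10.87] open 85.2 F [ 0.8 -0.5  0.5] q [-0.75 -0.21 -0.67  0.63  0.4   0.92]
t 3.43 pos [ 433.7 -142.6  259.1] rot(tool) [ 0.0065 -0.0046  0.0098] shift cm now-axes [-1.11 -3.58 18.84] target-axes [-1.06 -3.45 18.87] open 85.2 F [ 0.8 -0.5  0.5] q [-0.75 -0.21 -0.67  0.63  0.4   0.92]
[[170 175 171 130 125 128 124 122 125 139 137 206 170 155 128 126 127 130 135 140 140 131 123 125 128 133 133 127 127 130 162 183 188 192 197 201 194 186 194 200 197 198 198 195]
 [168 171 170 129 123 128 125 125 157 231 199 252 252 253 159 122 125 130 136 139 138 131 126 127 127 133 129 127 127 127 137 177 182 190 196 196 183 184 192 199 195 190 192 194]
 [171 170 166 130 125 126 123 137 224 255 254 255 255 255 180 121 124 128 133 137 132 131 131 134 130 133 129 125 131 128 134 177 185 190 195 190 185 186 192 192 194 192 191 190]
 [172 173 170 145 124 123 126 168 254 255 255 255 255 255 163 115 120 128 129 133 127 129 131 137 136 136 130 127 132 129 139 181 191 196 193 190
[... 28228 characters left out ...]
-7
                    -7                    5                   -4                   -3                   -5                    0                    7                   -3                    0                    2                    3                    6                   -4                   -2
                    -9                    1                   -4                    5                    5                    1                    1                    1                    2                    2                   -4                   -3                    0                   -4
                    -3                    7]]<stdin>:8: RuntimeWarning: invalid value encountered in cast
```

arm_command:
  plan:
    - {"delta_pos": [-0.18,-0.58,1.8],"angular": [0.006,-0.004,0.009],"fingers": -1}
    - {"delta_pos": [-0.18,-0.58,1.8],"angular": [0,0,0],"fingers": -1}
    - {"delta_pos": [-0.18,-0.58,1.8],"angular": [0,0,0],"fingers": -1}
    - {"delta_pos": [-0.18,-0.58,1.8],"angular": [0,0,0],"fingers": -1}
    - {"delta_pos": [-0.18,-0.58,1.8],"angular": [0,0,0],"fingers": -1}
    - {"delta_pos": [-0.18,-0.58,1.8],"angular": [0,0,0],"fingers": -1}
    - {"delta_pos": [0,0,0],"angular": [0,0,0],"fingers": -1}
    - {"delta_pos": [0,0,0],"angular": [0,0,0],"fingers": -1}

```text
t: 4.1
eef_pos: [466.0, -153.1, 149.2]
eef_rot: [1.888, 1.868, 0.584]
ft_force: [-0.4, -0.2, 0.1]
opening: 85.4
grip_force: 0.0
```

Run:
```python
from h import *
go((513.4,-154,84.7),-.01,.61)
w=cloud(load("top0"));t=load("top0")
reg=(w[...,0]>455)&(w[...,0]<590)&(w[...,1]>55)&(w[...,1]<215)
# guide lips (z 126..140) by depth, and image white pixels raised to plane; base (z 3..20)
q=w[reg&(w[...,2]>112)];q=q[:,:2]
# symmetric: split by long-axis coordinate for a range of yaw; report extents
for yaw in(-.32,-.35,-.38,-.41):
    R=np.array([[np.cos(yaw),np.sin(yaw)],[-np.sin(yaw),np.cos(yaw)]])
    l=(q-[523,136])@R.T; a,b=l[l[:,1]>0],l[l[:,1]<0]
    print(yaw,[ (len(s),np.percentile(s,[2,50,98],axis=0).round(1).T.tolist()) for s in(a,b)])
m=(reg&(w[...,2]>95)).astype(np.uint8);q=w[m>0][:,:2]
print("all high rect",cv2.minAreaRect(q.astype(np.float32)))
# orange mask in the scene image, cast at 103
s=load("scene0")
for n,c,bx in(("top",t,(195,225,205,235)),("scene",s,(160,176,248,275))):
    h=cv2.cvtColor(c["image"],cv2.COLOR_BGR2HSV)[bx[0]:bx[1],bx[2]:bx[3]]
    v,u=np.nonzero(cv2.inRange(h,(8,150,100),(25,255,255)))
    p=np.array([ray(c,a+bx[2],b+bx[0],103)[:2] for a,b in zip(u,v)],np.float32)
    print(n,len(p),p.mean(0),cv2.minAreaRect(p))
    cv=np.cov(p.T);e,V=np.linalg.eigh(cv);print("principal yaw",np.arctan2(-V[0,1]*np.sign(V[1,1]),abs(V[1,1])),np.sqrt(e*12))
```

```text
t 4.1 pos [ 466.  -153.1  149.2] rot(tool) [-0.0079 -0.0032 -0.0015] shift cm now-axes [-0.06  0.26  8.  ] target-axes [-0.04  0.19  8.  ] open 85.4 F [-0.4 -0.2  0.1] q [-0.7  -0.03 -0.86  0.25  0.37  0.98]
-0.32 [(73, [[-23.8, 2.6, 28.6], [24.9, 34.6, 40.1]]), (52, [[-29.2, -0.7, 26.1], [-40.0, -34.6, -25.1]])]
-0.35 [(73, [[-24.8, 1.7, 27.8], [25.7, 34.5, 39.9]]), (52, [[-28.5, 0.4, 27.0], [-39.7, -34.5, -25.9]])]
-0.38 [(73, [[-25.7, 0.7, 27.0], [26.4, 34.4, 39.8]]), (52, [[-27.7, 1.4, 27.9], [-39.5, -34.2, -26.8]])]
-0.41 [(73, [[-26.6, -0.3, 26.2], [27.0, 34.6, 39.6]]), (52, [[-26.9, 2.5, 28.8], [-39.9, -34.1, -26.7]])]
all high rect ((523.033203125, 136.03067016601562), (79.69257354736328, 56.49842071533203), 68.39207458496094)
top 130 [524.0215  132.41202] ((524.7261352539062, 135.46737670898438), (53.945518493652344, 28.9191951751709), 67.31251525878906)
principal yaw -0.4292989181494853 [26.84672165 54.42710694]
scene 48 [530.81964 152.41762] ((530.117919921875, 152.055908203125), (18.422971725463867, 26.96415901184082), 62.72743606567383)
principal yaw 1.2435306528589691 [21.70694658 26.9025251 ]
```

arm_command:
  plan:
    - {"delta_pos": [-0.05,0.2,1.5],"angular": [-0.007,-0.003,-0.001],"fingers": -1}
    - {"delta_pos": [0,0,1.5],"angular": [0,0,0],"fingers": -1}
    - {"delta_pos": [0,0,1.5],"angular": [0,0,0],"fingers": -1}
    - {"delta_pos": [0,0,1.2],"angular": [0,0,0],"fingers": -1}
    - {"delta_pos": [0,0,1.0],"angular": [0,0,0],"fingers": -1}
    - {"delta_pos": [0,0,0.8],"angular": [0,0,0],"fingers": -1}
    - {"delta_pos": [0,0,0.4],"angular": [0,0,0],"fingers": -1}
    - {"delta_pos": [0,0,0],"angular": [0,0,0],"fingers": -1}

```text
t: 4.77
eef_pos: [513.7, -154.8, 86.7]
eef_rot: [1.88, 1.861, 0.586]
ft_force: [-0.1, -0.1, 1.0]
opening: 85.4
grip_force: 0.0
```

Run:
```python
from h import *
from cell import *
go((513.4,-154,84.7),-.01,.61)
c=read_camera("scene");cv2.imwrite("pics/g1.png",cv2.resize(c["image"][190:310,250:390],None,fx=5,fy=5,interpolation=cv2.INTER_CUBIC))
```

```text
t 4.77 pos [ 513.7 -154.8   86.7] rot(tool) [0.0013 0.0013 0.0005] shift cm now-axes [ 0.08 -0.14  0.14] target-axes [ 0.08 -0.14  0.14] open 85.4 F [-0.1 -0.1  1. ] q [-0.62  0.15 -0.92 -0.02  0.33  1.05]
```

View pics/g1.png

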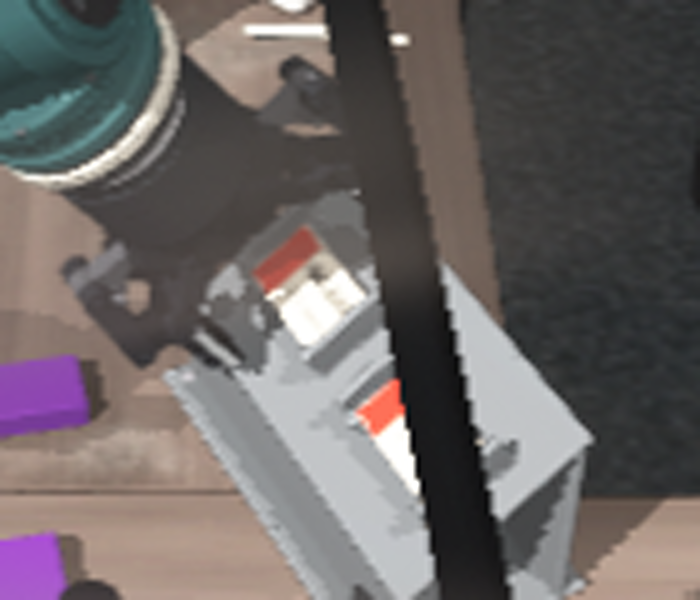

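The jaws straddle carton 1 (about (311,248) in the scene), with one finger up the slope and one down, and nothing is touching. I'll close gently.

arm_command:
  plan:
    - {"delta_pos": [0.08,-0.14,0.12],"angular": [0,0,0],"fingers": 0}
    - {"delta_pos": [0,0,0],"angular": [0,0,0],"fingers": 0.4}
    - {"delta_pos": [0,0,0],"angular": [0,0,0],"fingers": 1}
    - {"delta_pos": [0,0,0],"angular": [0,0,0],"fingers": 1}
    - {"delta_pos": [0,0,0],"angular": [0,0,0],"fingers": 1}
    - {"delta_pos": [0,0,0],"angular": [0,0,0],"fingers": 1}
    - {"delta_pos": [0,0,0],"angular": [0,0,0],"fingers": 1}
    - {"delta_pos": [0,0,0],"angular": [0,0,0],"fingers": 1}
  grip_force: 25

```text
t: 5.48
eef_pos: [513.0, -154.0, 84.9]
eef_rot: [1.88, 1.861, 0.586]
ft_force: [-5.8, 1.3, 8.8]
opening: 33.3
grip_force: 24.2
```

Run:
```python
from h import *
go((513.4,-154,84.7),-.01,.61)
```

```text
t 5.48 pos [ 513.  -154.    84.9] rot(tool) [0.0017 0.0016 0.0003] shift cm now-axes [-0.    0.02  0.04] target-axes [-0.    0.02  0.04] open 33.3 F [-5.8  1.3  8.8] q [-0.62  0.15 -0.93 -0.03  0.33  1.05]
```

arm_command:
  plan:
    - {"delta_pos": [0,0,-0.3],"angular": [0,0,0],"fingers": 1}
    - {"delta_pos": [0,0,-0.6],"angular": [0,0,0],"fingers": 1}
    - {"delta_pos": [0,0,-1.0],"angular": [0,0,0],"fingers": 1}
    - {"delta_pos": [0,0,-1.5],"angular": [0,0,0],"fingers": 1}
    - {"delta_pos": [0,0,-2.0],"angular": [0,0,0],"fingers": 1}
    - {"delta_pos": [0,0,-2.5],"angular": [0,0,0],"fingers": 1}
    - {"delta_pos": [0,0,-2.5],"angular": [0,0,0],"fingers": 1}
    - {"delta_pos": [0,0,-2.0],"angular": [0,0,0],"fingers": 1}

```text
t: 6.15
eef_pos: [440.5, -152.5, 187.4]
eef_rot: [1.88, 1.861, 0.585]
ft_force: [-0.2, -1.0, -1.9]
opening: 33.3
grip_force: 26.4
```

Run:
```python
from h import *
go((523.5,136,235),-.375,0)
```

```text
t 6.15 pos [ 440.5 -152.5  187.4] rot(tool) [ 0.6044 -0.1099  0.3534] shift cm now-axes [28.93  9.3   0.66] target-axes [29.89 -2.84 -4.76] open 33.3 F [-0.2 -1.  -1.9] q [-0.75 -0.12 -0.82  0.4   0.4   0.93]
```

arm_command:
  plan:
    - {"delta_pos": [0,0,0],"angular": [0.0863,-0.0157,0.0505],"fingers": 1}
    - {"delta_pos": [0,0,0],"angular": [0.0863,-0.0157,0.0505],"fingers": 1}
    - {"delta_pos": [0,0,0],"angular": [0.0863,-0.0157,0.0505],"fingers": 1}
    - {"delta_pos": [0,0,0],"angular": [0.0863,-0.0157,0.0505],"fingers": 1}
    - {"delta_pos": [0,0,0],"angular": [0.0863,-0.0157,0.0505],"fingers": 1}
    - {"delta_pos": [0,0,0],"angular": [0.0863,-0.0157,0.0505],"fingers": 1}
    - {"delta_pos": [0,0,0],"angular": [0.0863,-0.0157,0.0505],"fingers": 1}
    - {"delta_pos": [0,0,-1],"angular": [0,0,0],"fingers": 1}

```text
t: 6.82
eef_pos: [442.2, -153.0, 194.6]
eef_rot: [-2.593, -1.761, 0.008]
ft_force: [-0.4, 1.1, -2.7]
opening: 33.3
grip_force: 26.3
```

arm_command:
  plan:
    - {"delta_pos": [1.5,-0.1,-2],"angular": [0,0,0],"fingers": 1}
    - {"delta_pos": [3.5,-0.3,-1.5],"angular": [0,0,0],"fingers": 1}
    - {"delta_pos": [4,-0.4,-0.3],"angular": [0,0,0],"fingers": 1}
    - {"delta_pos": [4,-0.4,0],"angular": [0,0,0],"fingers": 1}
    - {"delta_pos": [4,-0.4,0],"angular": [0,0,0],"fingers": 1}
    - {"delta_pos": [4,-0.4,0],"angular": [0,0,0],"fingers": 1}
    - {"delta_pos": [4,-0.4,0],"angular": [0,0,0],"fingers": 1}
    - {"delta_pos": [3,-0.3,0],"angular": [0,0,0],"fingers": 1}

```text
t: 7.48
eef_pos: [518.9, 120.1, 234.5]
eef_rot: [-2.595, -1.769, -0.001]
ft_force: [1.0, -1.0, -0.4]
opening: 33.2
grip_force: 26.3
```

arm_command:
  plan:
    - {"delta_pos": [1.5,-0.1,0],"angular": [0,0,0],"fingers": 1}
    - {"delta_pos": [0,0,0],"angular": [0,0,0],"fingers": 1}
    - {"delta_pos": [0,0,0],"angular": [0,0,0],"fingers": 1}
    - {"delta_pos": [0,0,0],"angular": [0,0,0],"fingers": 1}
    - {"delta_pos": [0,0,0],"angular": [0,0,0],"fingers": 1}
    - {"delta_pos": [0,0,0],"angular": [0,0,0],"fingers": 1}
    - {"delta_pos": [0,0,0],"angular": [0,0,0],"fingers": 1}
    - {"delta_pos": [0,0,0],"angular": [0,0,0],"fingers": 1}

```text
t: 8.15
eef_pos: [523.7, 131.2, 234.2]
eef_rot: [2.597, 1.767, 0.001]
ft_force: [0.8, 0.1, -1.4]
opening: 33.0
grip_force: 26.3
```

Run:
```python
from h import *
from cell import *
go((523.5,136,160),-.375,0)
c=read_camera("scene");np.savez("s1.npz",**c);cv2.imwrite("pics/p1.png",cv2.resize(c["image"][60:230,180:350],None,fx=3.5,fy=3.5,interpolation=cv2.INTER_CUBIC))
```

```text
t 8.15 pos [523.7 131.2 234.2] rot(tool) [ 0.0003 -0.0004 -0.0009] shift cm now-axes [ 0.43 -0.2   7.42] target-axes [ 0.44 -0.2   7.42] open 33.0 F [ 0.8  0.1 -1.4] q [ 0.09  0.29 -0.02  1.26  0.    2.04]
```

View pics/p1.png

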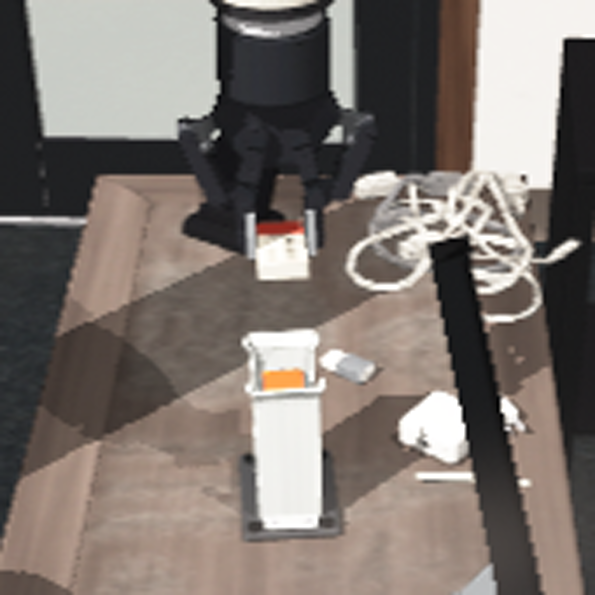

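Run:
```python
from h import *
s=load("s1");w=cloud(s);T=frame(-.375,0)
p=T.inv().apply((w[115:142,250:272].reshape(-1,3)-[523.7,131.2,234.2])).reshape(27,22,3)
im=s["image"].astype(int);
for r in range(8,27,1):
    print(115+r,[(p[r,c].round(0)+0.).tolist() for c in (6,10,14)],im[115+r,260].tolist())
print(im[138,248:276].min(-1).tolist()); print(p[18:25,3:20,1].round(0).min(),p[18:25,3:20,1].max())
```

```text
123 [[419.0, 7.0, 223.0], [26.0, 3.0, -2.0], [23.0, 13.0, -3.0]] [38, 44, 94]
124 [[27.0, -7.0, 1.0], [20.0, 2.0, -2.0], [22.0, 12.0, -1.0]] [34, 44, 142]
125 [[17.0, -8.0, -2.0], [17.0, 2.0, -1.0], [16.0, 12.0, -1.0]] [35, 45, 144]
126 [[13.0, -8.0, -2.0], [11.0, 2.0, -2.0], [13.0, 12.0, 0.0]] [50, 61, 147]
127 [[10.0, -8.0, -1.0], [11.0, 2.0, 1.0], [8.0, 12.0, 0.0]] [142, 158, 174]
128 [[4.0, -8.0, -1.0], [2.0, 1.0, -2.0], [3.0, 11.0, 0.0]] [245, 251, 252]
129 [[-2.0, -9.0, -2.0], [-4.0, 1.0, -2.0], [-3.0, 11.0, -1.0]] [246, 252, 253]
130 [[-9.0, -9.0, -3.0], [-9.0, 1.0, -3.0], [-9.0, 10.0, -2.0]] [250, 253, 254]
131 [[-11.0, -9.0, -1.0], [-13.0, 0.0, -2.0], [-13.0, 10.0, -2.0]] [249, 253, 254]
132 [[-12.0, -9.0, 1.0], [-14.0, 0.0, 0.0], [-16.0, 10.0, -1.0]] [251, 254, 254]
133 [[-22.0, -10.0, -2.0], [-19.0, 0.0, 0.0], [-23.0, 9.0, -2.0]] [251, 254, 254]
134 [[-26.0, -10.0, -2.0], [-25.0, 0.0, -1.0], [-27.0, 9.0, -2.0]] [248, 252, 254]
135 [[-27.0, -10.0, 0.0], [-27.0, -1.0, 1.0], [-27.0, 9.0, 1.0]] [241, 247, 249]
136 [[-27.0, -10.0, 3.0], [-27.0, -1.0, 3.0], [-28.0, 9.0, 3.0]] [237, 244, 247]
137 [[-27.0, -10.0, 6.0], [-32.0, -1.0, 3.0], [-28.0, 9.0, 6.0]] [237, 244, 247]
138 [[-26.0, -10.0, 9.0], [-27.0, -1.0, 9.0], [-26.0, 9.0, 10.0]] [236, 244, 247]
139 [[-26.0, -11.0, 12.0], [-28.0, -1.0, 11.0], [-28.0, 9.0, 11.0]] [212, 226, 230]
140 [[330.0, 1.0, 235.0], [327.0, 14.0, 234.0], [327.0, 27.0, 235.0]] [90, 99, 109]
141 [[325.0, 1.0, 235.0], [323.0, 14.0, 235.0], [321.0, 27.0, 235.0]] [89, 97, 108]
[85, 83, 83, 83, 84, 150, 225, 237, 237, 237, 236, 236, 236, 236, 236, 235, 235, 235, 235, 217, 133, 81, 79, 76, 75, 76, 79, 83]
-17.0 46.34443579871791
```

arm_command:
  plan:
    - {"delta_pos": [0.35,-0.2,0.8],"angular": [0,0,0],"fingers": 1}
    - {"delta_pos": [0,0,1.8],"angular": [0,0,0],"fingers": 1}
    - {"delta_pos": [0,0,1.8],"angular": [0,0,0],"fingers": 1}
    - {"delta_pos": [0,0,1.8],"angular": [0,0,0],"fingers": 1}
    - {"delta_pos": [0,0,1.3],"angular": [0,0,0],"fingers": 1}
    - {"delta_pos": [0,0,0.8],"angular": [0,0,0],"fingers": 1}
    - {"delta_pos": [0,0,0],"angular": [0,0,0],"fingers": 1}
    - {"delta_pos": [0,0,0],"angular": [0,0,0],"fingers": 1}

```text
t: 8.87
eef_pos: [523.2, 135.9, 151.1]
eef_rot: [-2.596, -1.768, -0.0]
ft_force: [0.1, 0.3, -0.5]
opening: 33.5
grip_force: 26.3
```

Run:
```python
from h import *
from cell import *
go((523.2,135,101),-.375,0)
c=read_camera("scene");d=read_camera("top")
a=cv2.resize(c["image"][120:220,225:300],None,fx=5,fy=5,interpolation=cv2.INTER_CUBIC)
b=cv2.resize(d["image"][180:240,190:250],(500,500),interpolation=cv2.INTER_CUBIC)
cv2.imwrite("pics/p2.png",np.hstack([a[:500],b])[:, :800])
```

```text
t 8.87 pos [523.2 135.9 151.1] rot(tool) [-0.0001 -0.0002 -0.    ] shift cm now-axes [-0.08  0.04  5.01] target-axes [-0.08  0.04  5.01] open 33.5 F [ 0.1  0.3 -0.5] q [ 0.1   0.33 -0.19  1.05  0.    2.05]
```

View pics/p2.png

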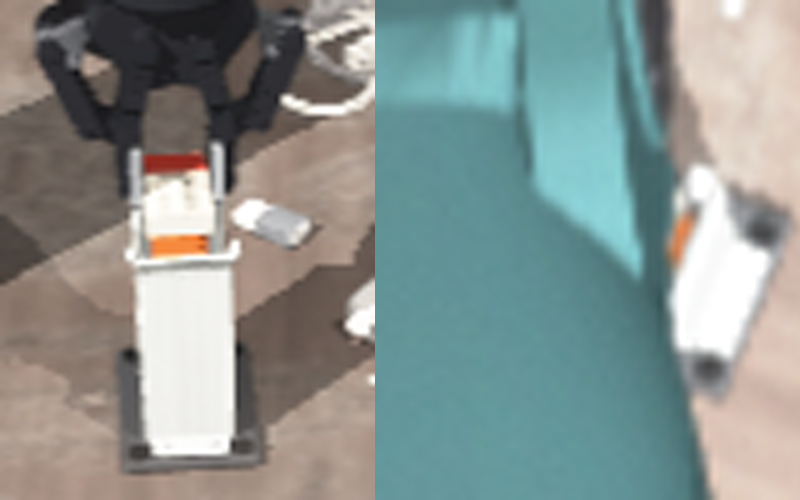

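Carton 1 hangs above the guides, centred over the orange platform (crop about x=180). I'll lower it slowly.

arm_command:
  plan:
    - {"delta_pos": [-0.08,0.04,0.4],"angular": [0,0,0],"fingers": 1}
    - {"delta_pos": [0,0,0.4],"angular": [0,0,0],"fingers": 1}
    - {"delta_pos": [0,0,0.4],"angular": [0,0,0],"fingers": 1}
    - {"delta_pos": [0,0,0.4],"angular": [0,0,0],"fingers": 1}
    - {"delta_pos": [0,0,0.4],"angular": [0,0,0],"fingers": 1}
    - {"delta_pos": [0,0,0.4],"angular": [0,0,0],"fingers": 1}
    - {"delta_pos": [0,0,0.4],"angular": [0,0,0],"fingers": 1}
    - {"delta_pos": [0,0,0.3],"angular": [0,0,0],"fingers": 1}

```text
t: 9.63
eef_pos: [523.2, 134.9, 119.5]
eef_rot: [-2.597, -1.768, -0.0]
ft_force: [-0.5, 1.0, -0.1]
opening: 33.5
grip_force: 26.3
```

arm_command:
  plan:
    - {"delta_pos": [0,0,0.2],"angular": [0,0,0],"fingers": 1}
    - {"delta_pos": [0,0,0.2],"angular": [0,0,0],"fingers": 1}
    - {"delta_pos": [0,0,0.2],"angular": [0,0,0],"fingers": 1}
    - {"delta_pos": [0,0,0.2],"angular": [0,0,0],"fingers": 1}
    - {"delta_pos": [0,0,0.2],"angular": [0,0,0],"fingers": 1}
    - {"delta_pos": [0,0,0],"angular": [0,0,0],"fingers": 1}
    - {"delta_pos": [0,0,0],"angular": [0,0,0],"fingers": 1}
    - {"delta_pos": [0,0,0],"angular": [0,0,0],"fingers": 1}

```text
t: 10.3
eef_pos: [523.4, 134.9, 110.2]
eef_rot: [2.597, 1.768, 0.001]
ft_force: [0.5, -1.2, -1.0]
opening: 33.0
grip_force: 26.4
```

Run:
```python
from h import *
from cell import *
go((523.2,135,101),-.375,0)
print(get_obs()["moment"])
```

```text
t 10.3 pos [523.4 134.9 110.2] rot(tool) [ 0.0003 -0.0004 -0.0001] shift cm now-axes [ 0.   -0.02  0.92] target-axes [ 0.   -0.02  0.92] open 33.0 F [ 0.5 -1.2 -1. ] q [ 0.1   0.36 -0.27  0.94  0.    2.05]
[-0.02616335  0.04660071  0.0215601 ]
```

Now lower to 101, settle, then open slowly.

arm_command:
  plan:
    - {"delta_pos": [0,0,0.2],"angular": [0,0,0],"fingers": 1}
    - {"delta_pos": [0,0,0.2],"angular": [0,0,0],"fingers": 1}
    - {"delta_pos": [0,0,0.2],"angular": [0,0,0],"fingers": 1}
    - {"delta_pos": [0,0,0.2],"angular": [0,0,0],"fingers": 1}
    - {"delta_pos": [0,0,0.15],"angular": [0,0,0],"fingers": 1}
    - {"delta_pos": [0,0,0],"angular": [0,0,0],"fingers": 1}
    - {"delta_pos": [0,0,0],"angular": [0,0,0],"fingers": 1}
    - {"delta_pos": [0,0,0],"angular": [0,0,0],"fingers": 1}

```text
t: 10.97
eef_pos: [523.2, 134.9, 100.6]
eef_rot: [-2.597, -1.768, -0.0]
ft_force: [-0.1, -0.4, -0.1]
opening: 33.1
grip_force: 26.4
```

Run:
```python
from h import *
from cell import *
go((523.2,135,101),-.375,0)
c=read_camera("scene");np.savez("s2.npz",**c)
cv2.imwrite("pics/p3.png",cv2.resize(c["image"][120:220,210:310],None,fx=6,fy=6,interpolation=cv2.INTER_CUBIC))
```

```text
t 10.97 pos [523.2 134.9 100.6] rot(tool) [ 0.     -0.0002 -0.0001] shift cm now-axes [ 0.01 -0.01 -0.04] target-axes [ 0.01 -0.01 -0.04] open 33.1 F [-0.1 -0.4 -0.1] q [ 0.1   0.37 -0.28  0.92  0.    2.05]
```

View pics/p3.png

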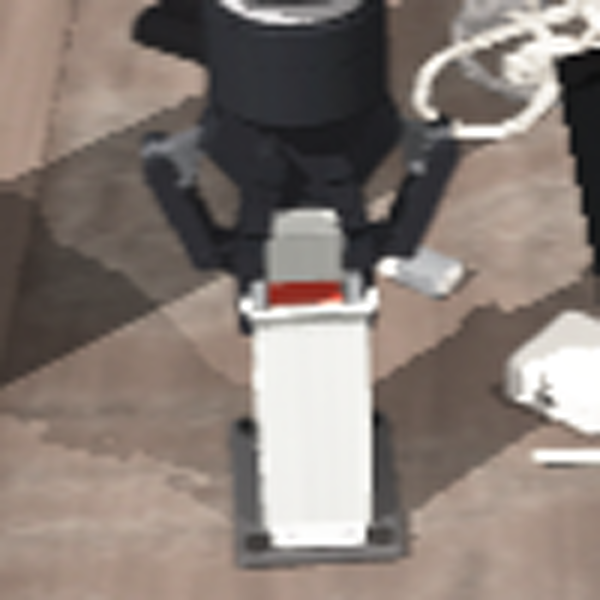

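Carton 1 is down in the guides, its red band centred between the lips (scene about (261,168)), and the load is carried. Opening slowly.

arm_command:
  plan:
    - {"delta_pos": [0,0,0],"angular": [0,0,0],"fingers": 0.18}
    - {"delta_pos": [0,0,0],"angular": [0,0,0],"fingers": 0.14}
    - {"delta_pos": [0,0,0],"angular": [0,0,0],"fingers": 0.1}
    - {"delta_pos": [0,0,0],"angular": [0,0,0],"fingers": 0}
    - {"delta_pos": [0,0,0],"angular": [0,0,0],"fingers": -0.15}
    - {"delta_pos": [0,0,0],"angular": [0,0,0],"fingers": -0.3}
    - {"delta_pos": [0,0,0],"angular": [0,0,0],"fingers": -0.3}
    - {"delta_pos": [0,0,0],"angular": [0,0,0],"fingers": -0.3}

```text
t: 11.68
eef_pos: [523.3, 134.9, 100.6]
eef_rot: [-2.597, -1.768, -0.001]
ft_force: [0.1, -0.2, -0.3]
opening: 55.5
grip_force: 0.0
```

Run:
```python
from h import *
from cell import *
go((523.2,135,210),-.375,0)
c=read_camera("scene");w=cloud(c);h=cv2.cvtColor(c["image"],cv2.COLOR_BGR2HSV)
m=np.zeros(h.shape[:2],bool);m[150:180,245:280]=cv2.inRange(h[150:180,245:280],(0,110,60),(10,255,255))>0
print("red",m.sum(),np.nanmedian(w[m],0).round(1))
w=cloud(load("s2"));print("before",np.nanmedian(w[m],0).round(1))
```

```text
t 11.68 pos [523.3 134.9 100.6] rot(tool) [ 0.0002 -0.0004 -0.    ] shift cm now-axes [ 1.000e-02 -1.000e-02 -1.094e+01] target-axes [ 1.000e-02 -2.000e-02 -1.094e+01] open 55.5 F [ 0.1 -0.2 -0.3] q [ 0.1   0.37 -0.28  0.92  0.    2.05]
red 35 [530.6 152.3 103.2]
before [531.6 153.5 102.1]
```

arm_command:
  plan:
    - {"delta_pos": [0,0,-0.5],"angular": [0,0,0],"fingers": -0.3}
    - {"delta_pos": [0,0,-1],"angular": [0,0,0],"fingers": -0.3}
    - {"delta_pos": [0,0,-1.5],"angular": [0,0,0],"fingers": -0.3}
    - {"delta_pos": [0,0,-2],"angular": [0,0,0],"fingers": -0.3}
    - {"delta_pos": [0,0,-2.5],"angular": [0,0,0],"fingers": -0.3}
    - {"delta_pos": [0,0,-2.5],"angular": [0,0,0],"fingers": -0.3}
    - {"delta_pos": [0,0,-2],"angular": [0,0,0],"fingers": -0.3}
    - {"delta_pos": [0,0,-1],"angular": [0,0,0],"fingers": -0.3}

```text
t: 12.4
eef_pos: [523.9, 134.9, 233.6]
eef_rot: [2.595, 1.768, 0.005]
ft_force: [-0.4, 0.3, -0.5]
opening: 55.6
grip_force: 0.0
```

Run:
```python
from h import *
go((430,-249,230),-.01,.61)
```

```text
t 12.4 pos [523.9 134.9 233.6] rot(tool) [-0.5999  0.1101 -0.3539] shift cm now-axes [-39.16   5.33   0.3 ] target-axes [-38.48  -7.58  -4.87] open 55.6 F [-0.4  0.3 -0.5] q [ 0.1   0.29 -0.03  1.25  0.    2.05]
```

arm_command:
  plan:
    - {"delta_pos": [-1.6,0.2,0],"angular": [0,0,0],"fingers": -1}
    - {"delta_pos": [-3,0.41,0],"angular": [0,0,0],"fingers": -1}
    - {"delta_pos": [-3.5,0.48,0],"angular": [0,0,0],"fingers": -1}
    - {"delta_pos": [-3.5,0.48,0],"angular": [0,0,0],"fingers": -1}
    - {"delta_pos": [-3.5,0.48,0],"angular": [0,0,0],"fingers": -1}
    - {"delta_pos": [-3.5,0.48,0],"angular": [0,0,0],"fingers": -1}
    - {"delta_pos": [-3.5,0.48,0],"angular": [0,0,0],"fingers": -1}
    - {"delta_pos": [-3.5,0.48,0],"angular": [0,0,0],"fingers": -1}

```text
t: 13.07
eef_pos: [461.2, -117.6, 231.1]
eef_rot: [2.596, 1.768, 0.001]
ft_force: [0.9, -0.1, -0.5]
opening: 85.6
grip_force: 0.0
```

arm_command:
  plan:
    - {"delta_pos": [-3.5,0.48,0],"angular": [0,0,0],"fingers": -1}
    - {"delta_pos": [-3.5,0.48,0],"angular": [0,0,0],"fingers": -1}
    - {"delta_pos": [-3.5,0.48,0],"angular": [0,0,0],"fingers": -1}
    - {"delta_pos": [-2.5,0.34,0],"angular": [0,0,0],"fingers": -1}
    - {"delta_pos": [-0.5,0.05,0],"angular": [0,0,0],"fingers": -1}
    - {"delta_pos": [0,0,0],"angular": [-0.1,0.0184,-0.059],"fingers": -1}
    - {"delta_pos": [0,0,0],"angular": [-0.1,0.0184,-0.059],"fingers": -1}
    - {"delta_pos": [0,0,0],"angular": [-0.1,0.0184,-0.059],"fingers": -1}

```text
t: 13.73
eef_pos: [430.0, -248.3, 231.1]
eef_rot: [2.241, 1.846, 0.318]
ft_force: [0.7, -0.5, -0.8]
opening: 85.3
grip_force: 0.0
```

arm_command:
  plan:
    - {"delta_pos": [0,0,0],"angular": [-0.1,0.0184,-0.059],"fingers": -1}
    - {"delta_pos": [0,0,0],"angular": [-0.1,0.0184,-0.059],"fingers": -1}
    - {"delta_pos": [0,0,0],"angular": [-0.1,0.0184,-0.059],"fingers": -1}
    - {"delta_pos": [0,0,0],"angular": [0,0,0],"fingers": -1}
    - {"delta_pos": [0,0,0],"angular": [0,0,0],"fingers": -1}
    - {"delta_pos": [0,0,0],"angular": [0,0,0],"fingers": -1}
    - {"delta_pos": [0,0,0],"angular": [0,0,0],"fingers": -1}
    - {"delta_pos": [0,0,0],"angular": [0,0,0],"fingers": -1}

```text
t: 14.4
eef_pos: [430.3, -248.6, 230.9]
eef_rot: [1.883, 1.866, 0.583]
ft_force: [0.0, 0.2, -0.9]
opening: 85.2
grip_force: 0.0
```

Run:
```python
from h import *
go((459.4,-249,160.8),-.01,.61)
```

```text
t 14.4 pos [ 430.3 -248.6  230.9] rot(tool) [-0.0039 -0.0001  0.0006] shift cm now-axes [-0.01 -1.6   7.42] target-axes [-0.01 -1.63  7.41] open 85.2 F [ 0.   0.2 -0.9] q [-0.96 -0.06 -0.61  0.63  0.48  0.72]
```

arm_command:
  plan:
    - {"delta_pos": [0,-0.4,1.85],"angular": [-0.004,0,0],"fingers": -1}
    - {"delta_pos": [0,-0.4,1.85],"angular": [0,0,0],"fingers": -1}
    - {"delta_pos": [0,-0.4,1.85],"angular": [0,0,0],"fingers": -1}
    - {"delta_pos": [0,-0.4,1.85],"angular": [0,0,0],"fingers": -1}
    - {"delta_pos": [0,0,2],"angular": [0,0,0],"fingers": -1}
    - {"delta_pos": [0,0,2],"angular": [0,0,0],"fingers": -1}
    - {"delta_pos": [0,0,0],"angular": [0,0,0],"fingers": -1}
    - {"delta_pos": [0,0,0],"angular": [0,0,0],"fingers": -1}

```text
t: 15.07
eef_pos: [482.1, -248.3, 127.3]
eef_rot: [1.881, 1.865, 0.588]
ft_force: [0.0, 0.1, 1.2]
opening: 85.2
grip_force: 0.0
```

Run:
```python
from h import *
go((511,-249,87),-.01,.61)
```

```text
t 15.07 pos [ 482.1 -248.3  127.3] rot(tool) [-0.0008 -0.002   0.0004] shift cm now-axes [-0.05  0.07  4.96] target-axes [-0.04  0.07  4.96] open 85.2 F [0.  0.1 1.2] q [-0.85  0.12 -0.77  0.25  0.44  0.82]
```

arm_command:
  plan:
    - {"delta_pos": [-0.05,0.07,1.2],"angular": [-0.001,-0.002,0],"fingers": -1}
    - {"delta_pos": [0,0,1.2],"angular": [0,0,0],"fingers": -1}
    - {"delta_pos": [0,0,1.0],"angular": [0,0,0],"fingers": -1}
    - {"delta_pos": [0,0,0.8],"angular": [0,0,0],"fingers": -1}
    - {"delta_pos": [0,0,0.5],"angular": [0,0,0],"fingers": -1}
    - {"delta_pos": [0,0,0.2],"angular": [0,0,0],"fingers": -1}
    - {"delta_pos": [0,0,0],"angular": [0,0,0],"fingers": -1}
    - {"delta_pos": [0,0,0],"angular": [0,0,0],"fingers": -1}

```text
t: 15.73
eef_pos: [510.4, -250.0, 88.6]
eef_rot: [1.879, 1.86, 0.586]
ft_force: [0.5, -0.8, -0.6]
opening: 85.5
grip_force: 0.0
```

arm_command:
  plan:
    - {"delta_pos": [0,0,0],"angular": [0,0,0],"fingers": 0}
    - {"delta_pos": [0,0,0],"angular": [0,0,0],"fingers": 0.4}
    - {"delta_pos": [0,0,0],"angular": [0,0,0],"fingers": 1}
    - {"delta_pos": [0,0,0],"angular": [0,0,0],"fingers": 1}
    - {"delta_pos": [0,0,0],"angular": [0,0,0],"fingers": 1}
    - {"delta_pos": [0,0,0],"angular": [0,0,0],"fingers": 1}
    - {"delta_pos": [0,0,0],"angular": [0,0,0],"fingers": 1}
    - {"delta_pos": [0,0,0],"angular": [0,0,0],"fingers": 1}
  grip_force: 25

```text
t: 16.4
eef_pos: [510.4, -249.9, 88.4]
eef_rot: [1.88, 1.86, 0.586]
ft_force: [-5.6, 1.5, 6.5]
opening: 32.7
grip_force: 24.1
```

Run:
```python
from h import *
go((511,-249,87),-.01,.61)
```

```text
t 16.4 pos [ 510.4 -249.9   88.4] rot(tool) [0.0023 0.0023 0.0002] shift cm now-axes [ 0.09 -0.03  0.15] target-axes [ 0.09 -0.03  0.15] open 32.7 F [-5.6  1.5  6.5] q [-0.8   0.21 -0.8   0.1   0.42  0.88]
```

arm_command:
  plan:
    - {"delta_pos": [0,0,-0.3],"angular": [0,0,0],"fingers": 1}
    - {"delta_pos": [0,0,-0.6],"angular": [0,0,0],"fingers": 1}
    - {"delta_pos": [0,0,-1.0],"angular": [0,0,0],"fingers": 1}
    - {"delta_pos": [0,0,-1.5],"angular": [0,0,0],"fingers": 1}
    - {"delta_pos": [0,0,-2.0],"angular": [0,0,0],"fingers": 1}
    - {"delta_pos": [0,0,-2.5],"angular": [0,0,0],"fingers": 1}
    - {"delta_pos": [0,0,-2.5],"angular": [0,0,0],"fingers": 1}
    - {"delta_pos": [0,0,-2.5],"angular": [0,0,0],"fingers": 1}

```text
t: 17.07
eef_pos: [435.4, -248.3, 194.9]
eef_rot: [1.88, 1.86, 0.586]
ft_force: [-0.1, -0.7, -0.9]
opening: 33.2
grip_force: 25.4
```

Run:
```python
from h import *
go((523.2,135,240),-.375,0)
```

```text
t 17.07 pos [ 435.4 -248.3  194.9] rot(tool) [ 0.6054 -0.1098  0.3532] shift cm now-axes [38.42  9.48  1.07] target-axes [38.89 -5.87 -4.51] open 33.2 F [-0.1 -0.7 -0.9] q [-0.95 -0.02 -0.69  0.51  0.48  0.73]
```

arm_command:
  plan:
    - {"delta_pos": [0,0,0],"angular": [0.0865,-0.0157,0.0505],"fingers": 1}
    - {"delta_pos": [0,0,0],"angular": [0.0865,-0.0157,0.0505],"fingers": 1}
    - {"delta_pos": [0,0,0],"angular": [0.0865,-0.0157,0.0505],"fingers": 1}
    - {"delta_pos": [0,0,0],"angular": [0.0865,-0.0157,0.0505],"fingers": 1}
    - {"delta_pos": [0,0,0],"angular": [0.0865,-0.0157,0.0505],"fingers": 1}
    - {"delta_pos": [0,0,0],"angular": [0.0865,-0.0157,0.0505],"fingers": 1}
    - {"delta_pos": [0,0,0],"angular": [0.0865,-0.0157,0.0505],"fingers": 1}
    - {"delta_pos": [0,0,-1],"angular": [0,0,0],"fingers": 1}

```text
t: 17.73
eef_pos: [436.9, -248.7, 202.3]
eef_rot: [-2.593, -1.761, 0.007]
ft_force: [-0.3, 0.3, -2.5]
opening: 33.0
grip_force: 25.5
```

arm_command:
  plan:
    - {"delta_pos": [1.5,-0.2,-2],"angular": [0,0,0],"fingers": 1}
    - {"delta_pos": [3,-0.4,-1.5],"angular": [0,0,0],"fingers": 1}
    - {"delta_pos": [3.5,-0.5,0],"angular": [0,0,0],"fingers": 1}
    - {"delta_pos": [3.5,-0.5,0],"angular": [0,0,0],"fingers": 1}
    - {"delta_pos": [3.5,-0.5,0],"angular": [0,0,0],"fingers": 1}
    - {"delta_pos": [3.5,-0.5,0],"angular": [0,0,0],"fingers": 1}
    - {"delta_pos": [3.5,-0.5,0],"angular": [0,0,0],"fingers": 1}
    - {"delta_pos": [3.5,-0.5,0],"angular": [0,0,0],"fingers": 1}

```text
t: 18.4
eef_pos: [496.1, 3.3, 239.3]
eef_rot: [2.597, 1.768, 0.001]
ft_force: [1.1, -0.3, -0.5]
opening: 32.7
grip_force: 25.5
```

arm_command:
  plan:
    - {"delta_pos": [3.5,-0.6,0],"angular": [0,0,0],"fingers": 1}
    - {"delta_pos": [3.5,-0.6,0],"angular": [0,0,0],"fingers": 1}
    - {"delta_pos": [3,-0.5,0],"angular": [0,0,0],"fingers": 1}
    - {"delta_pos": [2,-0.3,0],"angular": [0,0,0],"fingers": 1}
    - {"delta_pos": [0.9,-0.2,0],"angular": [0,0,0],"fingers": 1}
    - {"delta_pos": [0,0,0],"angular": [0,0,0],"fingers": 1}
    - {"delta_pos": [0,0,0],"angular": [0,0,0],"fingers": 1}
    - {"delta_pos": [0,0,0],"angular": [0,0,0],"fingers": 1}

```text
t: 19.07
eef_pos: [523.0, 128.6, 238.9]
eef_rot: [2.598, 1.767, -0.0]
ft_force: [-0.6, 0.2, -0.9]
opening: 32.6
grip_force: 25.5
```

Run:
```python
from h import *
from cell import *
go((523.2,135,101),-.375,0)
s=read_camera("scene");w=cloud(s);o=get_obs();h=cv2.cvtColor(s["image"],cv2.COLOR_BGR2HSV)
p=Ro.from_rotvec(o["eef_rot"]).inv().apply(w.reshape(-1,3)-o["eef_pos"]).reshape(w.shape)
im=s["image"].min(-1)
for u in (257,261,265):print([(v,p[v,u].round(0).tolist(),int(im[v,u])) for v in range(118,142,2)])
m=np.zeros(im.shape,bool);m[150:180,245:280]=cv2.inRange(h[150:180,245:280],(0,110,60),(10,255,255))>0
print("red in disp",m.sum(),np.nanmedian(w[m],0).round(1))
```

```text
t 19.07 pos [523.  128.6 238.9] rot(tool) [-0.      0.0003 -0.0013] shift cm now-axes [ 0.6  -0.21 13.79] target-axes [ 0.6  -0.21 13.79] open 32.6 F [-0.6  0.2 -0.9] q [ 0.09  0.29 -0.02  1.27 -0.    2.04]
[(118, [421.0, 10.0, 208.0], 56), (120, [437.0, 10.0, 224.0], 20), (122, [429.0, 9.0, 228.0], 23), (124, [22.0, -5.0, 1.0], 35), (126, [17.0, -6.0, 4.0], 42), (128, [6.0, -6.0, 3.0], 183), (130, [-8.0, -7.0, 0.0], 251), (132, [-17.0, -8.0, 1.0], 235), (134, [-21.0, -8.0, 4.0], 242), (136, [-26.0, -8.0, 6.0], 237), (138, [-28.0, -9.0, 11.0], 237), (140, [333.0, 3.0, 240.0], 115)]
[(118, [474.0, 25.0, 238.0], 82), (120, [470.0, 25.0, 244.0], 91), (122, [433.0, 23.0, 231.0], 55), (124, [23.0, 5.0, 3.0], 34), (126, [16.0, 4.0, 4.0], 44), (128, [6.0, 3.0, 4.0], 215), (130, [-6.0, 3.0, 2.0], 239), (132, [-16.0, 2.0, 2.0], 242), (134, [-26.0, 2.0, 2.0], 246), (136, [-31.0, 1.0, 4.0], 232), (138, [-30.0, 1.0, 10.0], 237), (140, [337.0, 17.0, 243.0], 87)]
[(118, [477.0, 40.0, 241.0], 73), (120, [459.0, 39.0, 238.0], 78), (122, [448.0, 38.0, 240.0], 105), (124, [19.0, 14.0, 1.0], 48), (126, [13.0, 14.0, 3.0], 110), (128, [2.0, 13.0, 2.0], 237), (130, [-7.0, 12.0, 2.0], 244), (132, [-15.0, 12.0, 3.0], 245), (134, [-25.0, 11.0, 3.0], 243), (136, [-25.0, 11.0, 8.0], 237), (138, [-29.0, 11.0, 11.0], 236), (140, [331.0, 30.0, 240.0], 90)]
red in disp 34 [530.3 151.7 103. ]
```

arm_command:
  plan:
    - {"delta_pos": [0.7,-0.2,0.8],"angular": [0,0,0],"fingers": 1}
    - {"delta_pos": [0,0,1.8],"angular": [0,0,0],"fingers": 1}
    - {"delta_pos": [0,0,1.8],"angular": [0,0,0],"fingers": 1}
    - {"delta_pos": [0,0,1.8],"angular": [0,0,0],"fingers": 1}
    - {"delta_pos": [0,0,1.2],"angular": [0,0,0],"fingers": 1}
    - {"delta_pos": [0,0,0.6],"angular": [0,0,0],"fingers": 1}
    - {"delta_pos": [0,0,0],"angular": [0,0,0],"fingers": 1}
    - {"delta_pos": [0,0,0],"angular": [0,0,0],"fingers": 1}

```text
t: 19.78
eef_pos: [524.0, 136.8, 158.9]
eef_rot: [-2.597, -1.767, 0.0]
ft_force: [0.2, 0.2, -0.3]
opening: 33.0
grip_force: 25.5
```

Run:
```python
from h import *
go((523.5,136,105),-.375,0)
```

```text
t 19.78 pos [524.  136.8 158.9] rot(tool) [-0.      0.     -0.0009] shift cm now-axes [-0.09 -0.02  5.39] target-axes [-0.09 -0.02  5.39] open 33.0 F [ 0.2  0.2 -0.3] q [ 0.1   0.33 -0.18  1.07 -0.    2.05]
```

arm_command:
  plan:
    - {"delta_pos": [-0.09,-0.02,0.4],"angular": [0,0,0],"fingers": 1}
    - {"delta_pos": [0,0,0.4],"angular": [0,0,0],"fingers": 1}
    - {"delta_pos": [0,0,0.4],"angular": [0,0,0],"fingers": 1}
    - {"delta_pos": [0,0,0.4],"angular": [0,0,0],"fingers": 1}
    - {"delta_pos": [0,0,0.4],"angular": [0,0,0],"fingers": 1}
    - {"delta_pos": [0,0,0.4],"angular": [0,0,0],"fingers": 1}
    - {"delta_pos": [0,0,0.4],"angular": [0,0,0],"fingers": 1}
    - {"delta_pos": [0,0,0.4],"angular": [0,0,0],"fingers": 1}

```text
t: 20.45
eef_pos: [523.4, 136.2, 126.3]
eef_rot: [2.597, 1.768, -0.0]
ft_force: [1.2, 0.5, -0.6]
opening: 33.0
grip_force: 25.5
```

arm_command:
  plan:
    - {"delta_pos": [0,0,0.2],"angular": [0,0,0],"fingers": 1}
    - {"delta_pos": [0,0,0.2],"angular": [0,0,0],"fingers": 1}
    - {"delta_pos": [0,0,0.2],"angular": [0,0,0],"fingers": 1}
    - {"delta_pos": [0,0,0.2],"angular": [0,0,0],"fingers": 1}
    - {"delta_pos": [0,0,0.2],"angular": [0,0,0],"fingers": 1}
    - {"delta_pos": [0,0,0.2],"angular": [0,0,0],"fingers": 1}
    - {"delta_pos": [0,0,0],"angular": [0,0,0],"fingers": 1}
    - {"delta_pos": [0,0,0],"angular": [0,0,0],"fingers": 1}

```text
t: 21.12
eef_pos: [523.4, 136.1, 114.7]
eef_rot: [2.597, 1.768, -0.0]
ft_force: [-0.2, 0.5, -0.2]
opening: 33.2
grip_force: 25.5
```

Run:
```python
from h import *
go((523.5,136,105),-.375,0)
```

```text
t 21.12 pos [523.4 136.1 114.7] rot(tool) [-0.0001  0.0001 -0.0005] shift cm now-axes [-0.01  0.01  0.97] target-axes [-0.01  0.01  0.97] open 33.2 F [-0.2  0.5 -0.2] q [ 0.1   0.36 -0.26  0.95 -0.    2.05]
```

arm_command:
  plan:
    - {"delta_pos": [0,0,0.2],"angular": [0,0,0],"fingers": 1}
    - {"delta_pos": [0,0,0.2],"angular": [0,0,0],"fingers": 1}
    - {"delta_pos": [0,0,0.2],"angular": [0,0,0],"fingers": 1}
    - {"delta_pos": [0,0,0.2],"angular": [0,0,0],"fingers": 1}
    - {"delta_pos": [0,0,0.15],"angular": [0,0,0],"fingers": 1}
    - {"delta_pos": [0,0,0],"angular": [0,0,0],"fingers": 1}
    - {"delta_pos": [0,0,0],"angular": [0,0,0],"fingers": 1}
    - {"delta_pos": [0,0,0],"angular": [0,0,0],"fingers": 1}

```text
t: 21.78
eef_pos: [523.4, 136.1, 105.2]
eef_rot: [2.597, 1.768, -0.0]
ft_force: [-0.5, -1.1, -0.4]
opening: 32.9
grip_force: 25.6
```

Run:
```python
from h import *
from cell import *
go((523.5,136,105),-.375,0)
c=read_camera("scene");np.savez("s3.npz",**c);w=cloud(c);h=cv2.cvtColor(c["image"],cv2.COLOR_BGR2HSV)
m=np.zeros(h.shape[:2],bool);m[150:180,245:280]=cv2.inRange(h[150:180,245:280],(0,110,60),(10,255,255))>0
print("red",m.sum(),np.nanmedian(w[m],0).round(1))
cv2.imwrite("pics/p4.png",cv2.resize(c["image"][120:220,210:310],None,fx=6,fy=6,interpolation=cv2.INTER_CUBIC))
```

```text
t 21.78 pos [523.4 136.1 105.2] rot(tool) [-0.0001  0.0002 -0.0005] shift cm now-axes [-0.01  0.01  0.02] target-axes [-0.01  0.01  0.02] open 32.9 F [-0.5 -1.1 -0.4] q [ 0.1   0.37 -0.28  0.93 -0.    2.05]
red 43 [533.2 152.1 103. ]
```

View pics/p4.png

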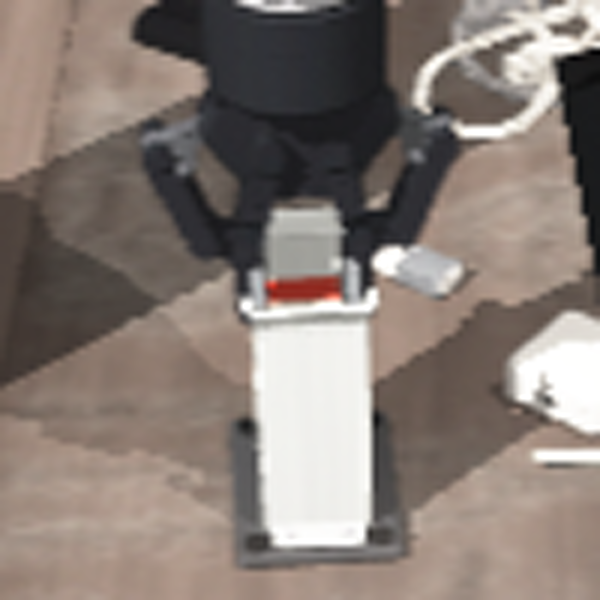

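Carton 2 sits between the lips (crop about (303,290)), its top at z≈103 with the load carried. I'll release and retract.

arm_command:
  plan:
    - {"delta_pos": [0,0,0],"angular": [0,0,0],"fingers": 0.18}
    - {"delta_pos": [0,0,0],"angular": [0,0,0],"fingers": 0.14}
    - {"delta_pos": [0,0,0],"angular": [0,0,0],"fingers": 0.1}
    - {"delta_pos": [0,0,0],"angular": [0,0,0],"fingers": 0}
    - {"delta_pos": [0,0,0],"angular": [0,0,0],"fingers": -0.15}
    - {"delta_pos": [0,0,0],"angular": [0,0,0],"fingers": -0.3}
    - {"delta_pos": [0,0,0],"angular": [0,0,0],"fingers": -0.3}
    - {"delta_pos": [0,0,0],"angular": [0,0,0],"fingers": -0.3}

```text
t: 22.5
eef_pos: [523.4, 136.1, 105.2]
eef_rot: [2.597, 1.768, -0.0]
ft_force: [0.4, -0.4, -0.7]
opening: 55.5
grip_force: 0.0
```

arm_command:
  plan:
    - {"delta_pos": [0,0,-0.5],"angular": [0,0,0],"fingers": -0.3}
    - {"delta_pos": [0,0,-1],"angular": [0,0,0],"fingers": -0.3}
    - {"delta_pos": [0,0,-1.5],"angular": [0,0,0],"fingers": -0.3}
    - {"delta_pos": [0,0,-2],"angular": [0,0,0],"fingers": -0.3}
    - {"delta_pos": [0,0,-2.5],"angular": [0,0,0],"fingers": -0.3}
    - {"delta_pos": [0,0,-2.5],"angular": [0,0,0],"fingers": -0.3}
    - {"delta_pos": [0,0,-2],"angular": [0,0,0],"fingers": -0.3}
    - {"delta_pos": [0,0,-1],"angular": [0,0,0],"fingers": -0.3}

```text
t: 23.17
eef_pos: [524.0, 136.2, 238.2]
eef_rot: [2.596, 1.767, 0.004]
ft_force: [-0.6, -0.1, -0.6]
opening: 55.4
grip_force: 0.0
```

arm_command:
  plan:
    - {"delta_pos": [-1,-1,0],"angular": [0,0,0],"fingers": -0.3}
    - {"delta_pos": [-2,-2,0],"angular": [0,0,0],"fingers": -0.3}
    - {"delta_pos": [-2.5,-2.5,0],"angular": [0,0,0],"fingers": -0.3}
    - {"delta_pos": [-2.5,-2.5,0],"angular": [0,0,0],"fingers": -0.3}
    - {"delta_pos": [-2.5,-2.5,0],"angular": [0,0,0],"fingers": -0.3}
    - {"delta_pos": [-2,-2,0],"angular": [0,0,0],"fingers": -0.3}
    - {"delta_pos": [-1,-1,0],"angular": [0,0,0],"fingers": -0.3}
    - {"delta_pos": [0,0,0],"angular": [0,0,0],"fingers": -0.3}

```text
t: 23.83
eef_pos: [346.4, 59.5, 235.9]
eef_rot: [2.597, 1.766, 0.001]
ft_force: [0.6, -0.3, 1.5]
opening: 55.5
grip_force: 0.0
```

Run:
```python
from h import *
from cell import *
go((523.5,136,105),-.375,0)
c=read_camera("scene");w=cloud(c);h=cv2.cvtColor(c["image"],cv2.COLOR_BGR2HSV)
m=np.zeros(h.shape[:2],bool);m[150:180,245:280]=cv2.inRange(h[150:180,245:280],(0,110,60),(10,255,255))>0
print("red",m.sum(),np.nanmedian(w[m],0).round(1))
d=read_camera("top");wt=cloud(d);q=wt[200:217,212:228].reshape(-1,3);T=frame(-.375,0)
l=T.inv().apply(q-[523.3,136,0]);k=(abs(l[:,0])<24)&(abs(l[:,1])<15);A=np.c_[l[k,:2],np.ones(k.sum())]
print("top plane slope/height",k.sum(),np.linalg.lstsq(A,q[k,2],rcond=None)[0].round(3))
a=cv2.resize(c["image"][130:230,225:295],None,fx=5,fy=5,interpolation=cv2.INTER_CUBIC)
b=cv2.resize(d["image"][185:235,190:235],None,fx=10,fy=10,interpolation=cv2.INTER_CUBIC)
cv2.imwrite("pics/f.png",np.hstack([a,b]))
```

```text
t 23.83 pos [346.4  59.5 235.9] rot(tool) [ 0.0008 -0.0001 -0.0015] shift cm now-axes [13.63 13.65 13.1 ] target-axes [13.61 13.68 13.09] open 55.5 F [ 0.6 -0.3  1.5] q [-0.06 -0.04 -0.41  1.2  -0.    1.88]
red 38 [529.1 152.8 104.8]
top plane slope/height 148 [-0.404  1.018 98.167]
```

View pics/f.png

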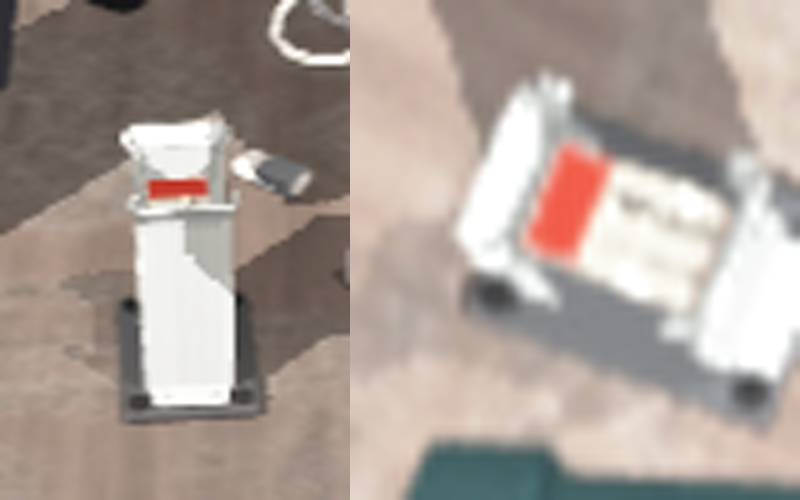

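The final views show carton 2 flat between the guides (red band at crop (565,205), even with the lips), its top at z≈103–105. The gripper is clear. I'll hand in.

```bash
python3 -c "
from cell import *
print(close_job())"
```

```text
the job is handed in; nothing more can be done
None
```

I loaded both cartons into the dispenser between the end guides, the second on top of the first, and handed the job in at about 24 s; the final views show the top carton in place, though a last numeric check that it lies flat was unusable, so "flat" rests on the pictures.

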